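# Stir the therapy beads

## Robot

A 7-joint arm with a two-finger parallel gripper is mounted at the origin on a cart in front of the work surface, level with it; the furniture and walls round the work are solid. World frame = base frame: x ahead of the robot, y to its left, z up, the work surface at z = 0. Lengths are in mm, angles in rad, forces in N, time in s.
With the tool pointing down it reaches from about 400 to 875 mm from the base axis. Payload 4.4 kg.
Tool frame: the origin (TCP) lies at the very end of the fingers, on their centre line; the grasp point (between the pads) lies 19 mm behind it; z points along the fingers, y is the line along which they close (so a half turn about z gives the same grasp; the last joint's range is limited). The gripper opens to 85 mm and grips with 20 to 120 N. Pads are 22 mm wide; open, the fingers measure 114 mm over their backs; the gripper's body (76 mm by 85 mm) begins 54 mm behind the grasp point. The pads swing forward as they close: fully open they stand 13 mm farther back than shut.
Start: joints at [-1.166, 0.628, 0.038, 1.517, -0.027, 0.996, -0.02], TCP at [294.819, 579.31, 205.313] pointing down, gripper open.
Joint ranges: [-3.06, 3.06], [-0.37, 2.12], [-1.25, 1.32], [0.18, 2.47], [-1.1, 4.24], [0.23, 1.98], [-2.94, 2.94]. Speed limits (rad/s): [2.57, 2.57, 3.14, 3.14, 3.14, 3.14, 3.14].

## Interface

Orientations are given as [roll, pitch, yaw] about the fixed x, y, z axes, in that order (R = Rz(yaw) Ry(pitch) Rx(roll)).
In Python, from cell import monitor, viewer, workorder gives the robot as it stands.
- The arm moves only by the tool arm_command, never from a script. Its argument "series" is one flat list of numbers, 5 for each row, row after row: the opening in per cent of the stroke, from 0 (shut) to 100 (fully open), then the shift along the tool's x, y, z in cm, then the turn about the tool's z in degrees. In form: [claw, x, y, z, roll, claw, x, y, z, roll, ...]. A call has exactly 5 rows; each row is the pose to reach, as a shift and turn from the pose commanded when the call began, along the tool's axes at that moment; what a row does not reach only later rows make up. A row lasts 1/12 s, in which the tool goes at most 41.7 mm and 7.16 degrees, less where a joint would pass 70% of its speed; a pose out of reach is approached as far as the arm can. A call with a gripper value outside its range is refused whole. The fingers move at their own pace and stop on an object; the grip force is fixed at half the most. Time passes only in rows, so rows that repeat a pose let the fingers close, or fill a call up. It gives the time, the measured TCP pose, the force, the opening and the grip force at its end, in the units of the state.
- monitor.read_state(): the state, without advancing time (a new reading comes with each control period).
- viewer.get_image(name): name is "scene" or "side" or "wrist"; returns (picture, depth): 420x560x3 uint8, red, green, blue; 420x560 float32, mm along the optical axis (not along the pixel's ray), 0 where there is no reading.
- viewer.camera_model(name): a dict with "mtx" (3x3 intrinsics, pixels), "R" (3x3) and "t" (3): a world point X has camera coordinates R X + t. Camera axes: x right, y down, z forward; pixel columns grow to the right and rows downward; lengths in mm; the calibration is good to about 2 mm. A picture is of the moment at which its call begins: read the wrist's pose just before it. camera_model takes no time and is no camera call; for the wrist camera it gives the pose at the moment of the call.
- workorder.finish_job(): hands the job in; it is judged then, once.
The state is a dict: "clock": time; "qpos": joint angles; "qd": joint speeds; "tau": joint torques, N m; "eef_pos": TCP position; "tool_rot": TCP orientation; "force": force on the tool from outside, world axes, zero at the start; "torque": the same for the moment, N m; "width": finger opening in mm; "gripper_force": force on a finger pad.
Only numpy, scipy, OpenCV 4.12 (cv2) and the standard library are available. Lean on these libraries where they do the work, as an engineer would, in place of code of your own. Each camera call takes 0.05 s, during which the arm holds its last target. There are 200 camera calls.

## Task

Remix the wooden beads in the steel bowl for the next hand-therapy session: take the wooden pestle from its cork coaster and stir with its foot near the bowl's floor, at least two full turns counter-clockwise seen from above, in a circle about halfway between the bowl's centre and its wall, until at least two of the three discs and two of the three cubes lie a bead's width or more from where they started. Keep all beads in the bowl, do not touch them with the fingers, stand the pestle upright on the middle of its coaster again, and leave the other things on the cabinet where they are.

Things in the scene. Friction and masses are not known exactly. Their poses are not given: they have to be found in the camera images.
- bowl: round steel bowl, fixed to the cabinet by a black rubber foot. Outer diameter 182 mm at the rim, 58 mm high; wall 4 mm; inside the floor is 13 mm above the cabinet top, about 150 mm wide and flat. Origin: under its centre at the cabinet top. z up; x and y level, turned with the bowl by an arbitrary yaw.
- bowl_in (a point): centre of the bowl's inner floor, 13 mm above the bowl's origin; axes as the bowl
- coaster: fixed round cork coaster, 90 mm across, 5 mm thick, beside the bowl; it may be left or right of it. Origin: centre of its underside, z up
- coaster_top (a point): centre of the coaster's upper face, 5 mm above its underside
- pestle: loose turned wooden pestle, 160 mm tall, standing upright on the coaster. Broad foot 48 mm wide up to 24 mm height, then a taper to a straight round shaft 24 mm in diameter from 55 mm to 150 mm height with a small round top; 0.15 kg. Grip it across the shaft. Origin: centre of its flat underside; z along the shaft to the top
- pestle_foot (a point): centre of the pestle's flat underside (same point as its origin)
- disc_1: flat round wooden bead, 30 mm across, 18 mm high, loose in the bowl; the three discs start in one half of the bowl, about 52 mm from its centre. Origin: centre of its underside
- cube_1: cubic wooden bead, 26 mm on each side, loose in the bowl; the three cubes start in the half away from the discs, about 52 mm from the bowl's centre. Origin: centre of one face, its underside at the start
- disc_2: flat round wooden bead, 30 mm across, 18 mm high, loose in the bowl; the three discs start in one half of the bowl, about 52 mm from its centre. Origin: centre of its underside
- cube_2: cubic wooden bead, 26 mm on each side, loose in the bowl; the three cubes start in the half away from the discs, about 52 mm from the bowl's centre. Origin: centre of one face, its underside at the start
- disc_3: flat round wooden bead, 30 mm across, 18 mm high, loose in the bowl; the three discs start in one half of the bowl, about 52 mm from its centre. Origin: centre of its underside
- cube_3: cubic wooden bead, 26 mm on each side, loose in the bowl; the three cubes start in the half away from the discs, about 52 mm from the bowl's centre. Origin: centre of one face, its underside at the start
- soap_bottle: pump bottle, 48x75x187 mm, at the back; loose, to be left alone. Origin: centre of its underside
- carton_1: small carton, 35x92x71 mm, at the back; loose, to be left alone. Origin: centre of its underside
- carton_2: small carton, 32x90x77 mm, at the back; loose, to be left alone. Origin: centre of its underside
- tape_roll: white roll of tape, 50 mm across, 26 mm high; loose, to be left alone. Origin: centre of its underside
- alcohol_bottle: small round bottle with a cap, 41 mm across, 92 mm high, at the back; loose, to be left alone. Origin: centre of its underside
- gauze_pack: flat packet, 59x83x12 mm, in front; loose, to be left alone. Origin: centre of its underside
There are look-alikes about, which are no part of the job. Of the things that look like the coaster, the larger one is meant.

How it is judged (in metres and radians):
On the way, in this order (a step that is already met when the one before it is completed fails the run):
1. foot under 18 mm above the bowl floor passes the bowl's +x side (over 22 mm out along that axis, within 20 mm sideways) (x of pestle_foot in the frame of bowl_in above 0.022 m and y of pestle_foot in the frame of bowl_in between -0.02 and 0.02 m and horizontal distance between pestle_foot and bowl_in below 0.075 m and z of pestle_foot in the frame of bowl_in below 0.018 m), for 0.03 s.
2. foot under 18 mm above the bowl floor passes the bowl's +y side (over 22 mm out along that axis, within 20 mm sideways) (y of pestle_foot in the frame of bowl_in above 0.022 m and x of pestle_foot in the frame of bowl_in between -0.02 and 0.02 m and horizontal distance between pestle_foot and bowl_in below 0.075 m and z of pestle_foot in the frame of bowl_in below 0.018 m), for 0.03 s.
3. foot under 18 mm above the bowl floor passes the bowl's -x side (over 22 mm out along that axis, within 20 mm sideways) (x of pestle_foot in the frame of bowl_in below -0.022 m and y of pestle_foot in the frame of bowl_in between -0.02 and 0.02 m and horizontal distance between pestle_foot and bowl_in below 0.075 m and z of pestle_foot in the frame of bowl_in below 0.018 m), for 0.03 s.
4. foot under 18 mm above the bowl floor passes the bowl's -y side (over 22 mm out along that axis, within 20 mm sideways) (y of pestle_foot in the frame of bowl_in below -0.022 m and x of pestle_foot in the frame of bowl_in between -0.02 and 0.02 m and horizontal distance between pestle_foot and bowl_in below 0.075 m and z of pestle_foot in the frame of bowl_in below 0.018 m), for 0.03 s.
5. foot under 18 mm above the bowl floor passes the bowl's +x side (over 22 mm out along that axis, within 20 mm sideways), closing a full counter-clockwise turn (all of step 1), for 0.03 s.
At the end, for the whole second after the job is handed in: At least two of the three discs and two of the three cubes lie more than 25 mm from where they started; all six beads are in the bowl and at rest; the pestle stands upright (within 0.1 rad) and at rest on the coaster, its foot's centre within 20 mm of the coaster's centre ((distance of each of disc_1, disc_2 from where it was at the start of the episode above 0.025 m or distance of each of disc_1, disc_3 from where it was at the start of the episode above 0.025 m or distance of each of disc_2, disc_3 from where it was at the start of the episode above 0.025 m) and (distance of each of cube_1, cube_2 from where it was at the start of the episode above 0.025 m or distance of each of cube_1, cube_3 from where it was at the start of the episode above 0.025 m or distance of each of cube_2, cube_3 from where it was at the start of the episode above 0.025 m) and horizontal distance between each of disc_1, cube_1, disc_2, cube_2, disc_3, cube_3 and bowl_in below 0.09 m and z of each of disc_1, cube_1, disc_2, cube_2, disc_3, cube_3 in the frame of bowl_in below 0.045 m and linear speed of each of disc_1, cube_1, disc_2, cube_2, disc_3, cube_3, pestle below 0.02 m/s and horizontal distance between pestle_foot and coaster_top below 0.02 m and z of pestle_foot in the frame of coaster_top between -0.004 and 0.004 m and angle between pestle's own z axis and vertical below 0.1 rad); the robot touches nothing.
It fails at once if the fingers touch a bead (contact force between the fingers and disc_1 above 0.5 N or contact force between the fingers and cube_1 above 0.5 N or contact force between the fingers and disc_2 above 0.5 N or contact force between the fingers and cube_2 above 0.5 N or contact force between the fingers and disc_3 above 0.5 N or contact force between the fingers and cube_3 above 0.5 N).
It fails at once if one of the other things on the cabinet is moved more than 30 mm (distance of any of soap_bottle, carton_1, carton_2, tape_roll, alcohol_bottle, gauze_pack from where it was at the start of the episode above 0.03 m).
It also fails if it takes over 72 s, if anything falls off the work surface, if the arm or the gripper's body presses on something with over 40 N, if the wrist force passes 120 N, or if a joint passes its speed limit or range.

## Working session

There is one attempt and no reset: what is moved stays moved. The work goes in short steps, Python scripts to look and compute and a tool call to move; the robot and the scene stay as the last step left them, time stands still between calls to the robot, and variables do not carry over. Pictures are saved under pics/ and viewed, at most 10 in all, crops included, and the job is handed in when it is done.

Besides the shell and the picture viewer there is one more tool, called after "Emit:" as name(argument=value, ...) on one line, values as JSON. arm_command: Moves the arm, as the interface text tells. Its arguments: {"type":"object","properties":{"series":{"type":"array","items":{"type":"number"}}},"required":["series"]}

```bash
mkdir -p pics; ls
cat > h.py <<'E'
import numpy as np, cv2
from cell import monitor, viewer, workorder
def grab(n,f=None):
    p,d=viewer.get_image(n)
    if f: cv2.imwrite('pics/'+f,p[:,:,::-1])
    return p,d,viewer.camera_model(n)
def pts(d,c):
    K=np.array(c['mtx']);R=np.array(c['R']);t=np.array(c['t'])
    v,u=np.mgrid[:d.shape[0],:d.shape[1]]
    r=np.stack([(u-K[0,2])/K[0,0],(v-K[1,2])/K[1,1],np.ones(d.shape)],-1)*d[...,None]
    return (r-t)@R
def ray(u,v,z,c):
    K=np.array(c['mtx']);R=np.array(c['R']);t=np.array(c['t'])
    o=-R.T@t; q=R.T@np.linalg.inv(K)@[u,v,1]
    return o+q*(z-o[2])/q[2]
E
python3 - <<'E'
from h import *
s=monitor.read_state();print({k:np.round(s[k],3).tolist() for k in s})
for n in('scene','side'):
    p,d,c=grab(n,n+'0.png');np.savez('/tmp/'+n,p=p,d=d);print(n,np.round(-np.array(c['R']).T@np.array(c['t'])))
E
```

```text
pics
{'clock': 0.0, 'qpos': [-1.166, 0.629, 0.038, 1.518, -0.027, 0.996, -0.02], 'qd': [0.001, 0.002, 0.002, 0.001, 0.001, -0.001, -0.001], 'tau': [-0.0, -56.341, 1.226, -19.345, 0.011, 0.01, -0.0], 'eef_pos': [294.524, 578.69, 204.385], 'tool_rot': [-3.14, 0.0, 2.671], 'force': [-0.102, 0.752, -0.104], 'torque': [0.026, -0.003, -0.02], 'gripper_force': 0.0, 'width': 85.017}
scene [ 206. -334.  735.]
side [113. 703. 489.]
```

View pics/scene0.png

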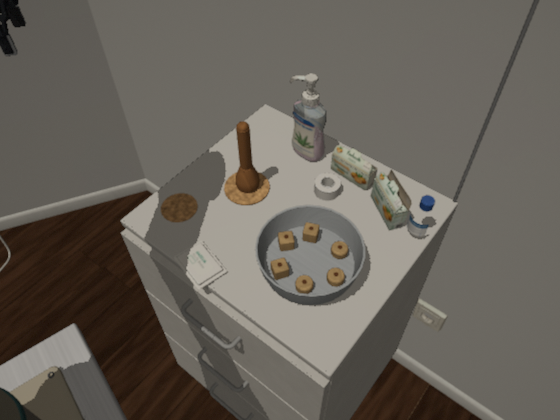

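View pics/side0.png

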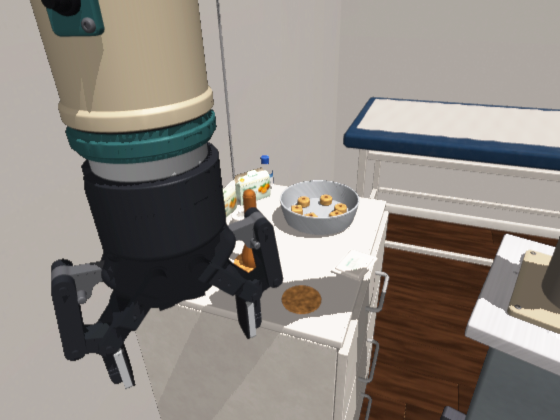

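The scene view shows the pestle at about (247,160) on a cork coaster at (247,186). The bowl is at (310,252), with cubes at (286,240), (311,231) and (280,268), and discs at (340,249), (336,276) and (304,285). A second cork disc lies in shadow at (180,208). I'll measure both cork discs and take an enlarged crop.

```bash
cat > m.py <<'E'
from h import *
def circ(P):
    A=np.c_[2*P[:,:2],np.ones(len(P))];x=np.linalg.lstsq(A,(P[:,:2]**2).sum(1),rcond=None)[0]
    return x[:2].round(1),round(float(np.sqrt(x[2]+x[0]**2+x[1]**2)),1)
z=np.load('/tmp/scene.npz');p,d=z['p'],z['d'];c=viewer.camera_model('scene');W=pts(d,c)
hsv=cv2.cvtColor(p,cv2.COLOR_RGB2HSV)
wood=((hsv[...,0]<22)&(hsv[...,1]>110)&(hsv[...,2]>40)).astype(np.uint8)
for nm,(u0,u1,v0,v1) in dict(A=(215,280,155,215),B=(150,210,185,230)).items():
    m=np.zeros_like(wood);m[v0:v1,u0:u1]=wood[v0:v1,u0:u1]
    m&=(abs(W[...,2]-4)<7).astype(np.uint8)
    k,l,st,_=cv2.connectedComponentsWithStats(m);i=1+st[1:,4].argmax()
    cn=max(cv2.findContours((l==i).astype(np.uint8),0,1)[0],key=cv2.contourArea);h=cv2.convexHull(cn)[:,0]
    H=np.array([ray(u,v,5,c) for u,v in h]);print('cork',nm,circ(H),'z',np.median(W[l==i],0).round(1))
s=(W[...,2]>85)&(W[...,2]<140)&(wood>0);s[:,:215]=0;s[:,280:]=0
Q=W[s];print('shaft',Q.mean(0).round(1),circ(Q),len(Q))
top=W[(W[...,2]>140)&(wood>0)&(abs(W[...,0]-Q[:,0].mean())<40)];print('top',top.mean(0).round(1) if len(top) else 0, top[:,2].max())
r=(W[...,2]>54)&(W[...,2]<62);r[:200]=0;r[:,:245]=0;r[:,375:]=0;print('rim',circ(W[r]),r.sum())
m=np.zeros_like(wood);m[215:300,262:358]=wood[215:300,262:358];m&=(W[...,2]>20).astype(np.uint8)
k,l,st,_=cv2.connectedComponentsWithStats(m)
for i in range(1,k):
    if st[i,4]>40:
        q=W[l==i];hi=np.percentile(q[:,2],95);q=q[q[:,2]>hi-4];print('bead',st[i,:4],hi.round(1),q.mean(0).round(1))
# obstacles
o=(W[...,2]>8)&(W[...,0]>300)
for n,(u,v) in dict(tape=(326,186),soap=(310,135),c1=(352,165),c2=(388,200),alc=(422,220),gz=(207,265)).items(): print(n,W[v,u].round())
cv2.imwrite('pics/crop.png',cv2.resize(p[100:240,140:330,::-1],None,fx=3,fy=3))
E
python3 m.py
```

```text
cork A (array([530.3, 226.2]), 43.5) z [517.7 213.4   4.3]
cork B (array([399. , 261.7]), 33.9) z [398.9 262.7   3.2]
shaft [530.9 222.8 113.6] (array([535. , 228.8]), 9.6) 255
top [531.9 224.6 154.5] 165.5117638220159
rim (array([516.8,  14.3]), 88.3) 836
bead [303 223  16  19] 39.7 [547.8  50.2  42.9]
bead [279 232  15  17] 39.7 [504.9  64.9  38.1]
bead [332 242  16  16] 32.0 [566.1  -5.8  34.9]
bead [271 258  18  20] 39.7 [462.3  25.7  38. ]
bead [327 268  17  18] 31.8 [527.9 -40.4  30.2]
bead [296 276  17  17] 32.0 [477.7 -20.2  30.2]
tape [644. 123.  24.]
soap [674. 212.  72.]
c1 [710. 125.  38.]
c2 [692.  12.  53.]
alc [747. -33.  -1.]
gz [373. 114.  12.]
```

View pics/crop.png

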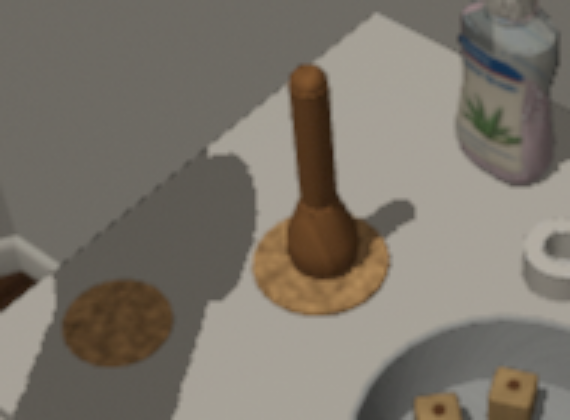

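Two things look like the coaster. Cork A is at (247,186), crop (322,262), with radius 43.5 mm. Cork B is at (180,208), crop (118,322), with radius 34 mm. A is the larger one, about 90 mm across, and the pestle stands on it, so A is the one meant. Next I'll hover near the pestle.

```bash
cat >> h.py <<'E'
def tool(w,yaw=2.671):
    X=np.array([np.cos(yaw),np.sin(yaw)]);Y=np.array([np.sin(yaw),-np.cos(yaw)]);w=np.array(w,float)
    return np.array([w[:2]@X,w[:2]@Y,-w[2]])/10
E
python3 -c "
from h import *
print(tool([533-294.8,229-579.3,0]))
a=np.radians(np.arange(0,361,12))
"
```

```text
[-37.11387283 -20.42189374  -0.        ]
```

Emit:
arm_command(series=[100,-1.5,-0.8,0,0,100,-4.2,-2.3,0,0,100,-7,-3.8,0,0,100,-9.7,-5.3,0,0,100,-12.4,-6.8,0,0])

```text
clock: 0.52
eef_pos: [375.7, 459.6, 205.0]
tool_rot: [-3.14, 0.001, 2.67]
force: [0.4, -0.6, 0.0]
width: 85.3
gripper_force: 0.0
```

Emit:
arm_command(series=[100,-2.5,-1.4,0,0,100,-5,-2.8,0,0,100,-7.5,-4.1,0,0,100,-10,-5.5,0,0,100,-12.4,-6.8,0,0])

```text
clock: 0.93
eef_pos: [455.1, 342.5, 205.2]
tool_rot: [-3.141, 0.0, 2.669]
force: [0.5, 0.3, -0.6]
width: 85.3
gripper_force: 0.0
```

Emit:
arm_command(series=[100,-2.8,-1.6,0,0,100,-5.6,-3.1,0,0,100,-8.4,-4.6,0,0,100,-12.3,-6.8,0,0,100,-12.3,-6.8,0,0])

```text
clock: 1.35
eef_pos: [537.9, 218.0, 205.3]
tool_rot: [-3.137, 0.006, 2.659]
force: [0.2, -2.0, 1.1]
width: 85.5
gripper_force: 0.0
```

Run:
```python
from h import *
s=monitor.read_state();print(np.round(s['eef_pos'],1),np.round(s['tool_rot'],3))
p,d,c=grab('wrist','w0.png');np.savez('/tmp/w',p=p,d=d,R=c['R'],t=c['t'],mtx=c['mtx'])
W=pts(d,c)
for lo,hi in((60,100),(100,140),(140,170)):
    m=(W[...,2]>lo)&(W[...,2]<hi)&(np.hypot(W[...,0]-533,W[...,1]-229)<35)&(d>0);print(lo,m.sum(),W[m].mean(0).round(1) if m.any() else 0)
```

```text
[537.9 218.  205.3] [-3.137  0.006  2.659]
60 189 [525.5 236.9  81.3]
100 302 [525.7 236.4 121.4]
140 913 [531.4 234.3 159.2]
```

View pics/w0.png

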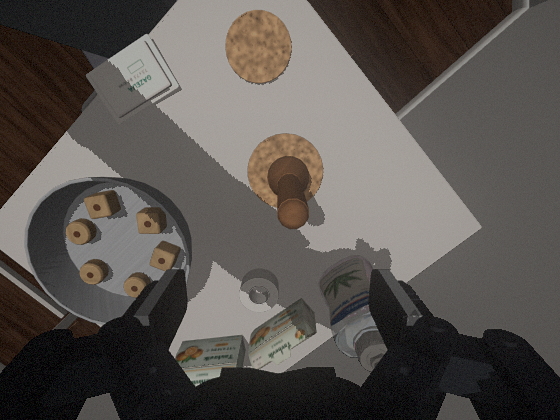

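The wrist view shows the pestle's top at (292,213), its coaster at (286,172), the small look-alike at (258,47) and the bowl at (110,248). I'll let the arm settle, then refine the positions.

Emit:
arm_command(series=[100,0,0,0,0,100,0,0,0,0,100,0,0,0,0,100,0,0,0,0,100,0,0,0,0])

```text
clock: 1.82
eef_pos: [532.2, 230.3, 205.3]
tool_rot: [3.141, -0.0, 2.673]
force: [-0.1, -0.3, 0.6]
width: 85.5
gripper_force: 0.0
```

```bash
cat > wm.py <<'E'
from h import *
from m import circ
s=monitor.read_state();print(np.round(s['eef_pos'],1),np.round(s['tool_rot'],3))
p,d,c=grab('wrist');W=pts(d,c)
K=np.array(c['mtx']);R=np.array(c['R']);o=-R.T@np.array(c['t']);print('cam',o.round())
hsv=cv2.cvtColor(p,cv2.COLOR_RGB2HSV)
w=((hsv[...,0]<22)&(hsv[...,1]>100)&(hsv[...,2]>40))
def hull(m,z):
    k,l,st,_=cv2.connectedComponentsWithStats(m.astype(np.uint8));i=1+st[1:,4].argmax()
    cn=cv2.findContours((l==i).astype(np.uint8),0,1)[0][0];h=cv2.convexHull(cn)[:,0]
    return circ(np.array([ray(u,v,z,c) for u,v in h]))
near=np.hypot(W[...,0]-532,W[...,1]-228)<60
print('coaster',hull(w&near&(abs(W[...,2]-4)<8),5))
for lo,hi in((65,85),(85,105),(105,125),(125,145),(150,170)):
    m=w&near&(W[...,2]>lo)&(W[...,2]<hi);q=W[m];a=q.mean(0);e=(a-o)[:2];e/=np.linalg.norm(e);print(lo,m.sum(),a.round(1),(a[:2]+e*9).round(1),circ(q))
rim=(W[...,2]>54)&(W[...,2]<62)&(np.hypot(W[...,0]-517,W[...,1]-14)<100)&(np.hypot(W[...,0]-517,W[...,1]-14)>75)
print('rim',circ(W[rim]),rim.sum())
E
python3 wm.py | grep -v -e bead -e tape -e soap
```

```text
cork A (array([530.3, 226.2]), 43.5) z [517.7 213.4   4.3]
cork B (array([399. , 261.7]), 33.9) z [398.9 262.7   3.2]
shaft [530.9 222.8 113.6] (array([535. , 228.8]), 9.6) 255
top [531.9 224.6 154.5] 165.5117638220159
rim (array([516.8,  14.3]), 88.3) 836
c1 [710. 125.  38.]
c2 [692.  12.  53.]
alc [747. -33.  -1.]
gz [373. 114.  12.]
[532.2 230.3 205.3] [ 3.141 -0.     2.673]
cam [464. 264. 374.]
coaster (array([532.1, 228.3]), 43.8)
65 63 [526.5 231.8  75.5] [534.5 227.7] (array([536.4, 229.6]), 11.6)
85 80 [526.2 231.   95.2] [534.1 226.8] (array([536.4, 229.7]), 11.6)
105 98 [526.3 231.2 115.9] [534.2 227. ] (array([536.5, 229.6]), 11.7)
125 135 [526.5 231.5 135.6] [534.5 227.3] (array([536.6, 229.6]), 11.6)
150 743 [533.8 230.7 161.2] [541.9 226.8] (array([534.7, 230.4]), 7.6)
rim (array([517.1,  14.9]), 88.1) 1808
```

Emit:
arm_command(series=[100,-0.4,0.1,0,0,100,-0.4,0.1,2.5,0,100,-0.4,0.1,5,0,100,-0.4,0.1,7.6,0,100,-0.4,0.1,10.1,0])

```text
clock: 2.28
eef_pos: [537.3, 228.5, 103.4]
tool_rot: [3.141, 0.001, 2.671]
force: [-0.1, 0.6, 0.2]
width: 85.3
gripper_force: 0.0
```

Emit:
arm_command(series=[100,0,0,0,0,60,0,0,0,0,40,0,0,0,0,0,0,0,0,0,0,0,0,0,0])

```text
clock: 2.7
eef_pos: [538.1, 228.8, 106.0]
tool_rot: [3.139, 0.002, 2.671]
force: [-0.1, 0.3, 0.8]
width: 39.0
gripper_force: 0.0
```

Emit:
arm_command(series=[0,0,0,0,0,0,0,0,0,0,0,0,0,0,0,0,0,0,0,0,0,0,0,0,0])

```text
clock: 3.12
eef_pos: [538.1, 228.9, 105.8]
tool_rot: [3.139, 0.002, 2.671]
force: [0.0, -0.4, 7.0]
width: 21.8
gripper_force: 58.8
```

Emit:
arm_command(series=[0,0,0,0,0,0,0,0,0,0,0,0,0,0,0,0,0,0,0,0,0,0,0,0,0])

```text
clock: 3.53
eef_pos: [538.0, 228.9, 105.7]
tool_rot: [3.139, 0.002, 2.671]
force: [0.4, 1.3, 6.5]
width: 22.1
gripper_force: 58.8
```

Emit:
arm_command(series=[0,0,0,-1,0,0,0,0,-3,0,0,0,0,-5,0,0,0,0,-7,0,0,0,0,-8.5,0])

```text
clock: 3.95
eef_pos: [537.0, 228.2, 191.2]
tool_rot: [3.141, 0.001, 2.671]
force: [0.6, -0.9, -1.9]
width: 22.1
gripper_force: 59.1
```

Emit:
arm_command(series=[0,0,0,0,0,0,0,0,0,0,0,0,0,0,0,0,0,0,0,0,0,0,0,0,0])

```text
clock: 4.37
eef_pos: [536.1, 227.9, 188.0]
tool_rot: [-3.14, -0.002, 2.671]
force: [-0.4, 0.0, -1.4]
width: 21.8
gripper_force: 59.3
```

```bash
cat > tilt.py <<'E'
from h import *
s=monitor.read_state();e=s['eef_pos'];print(np.round(e,1),np.round(s['tool_rot'],3),np.round(s['force'],1),s['width'])
p,d,c=grab('wrist');W=pts(d,c);hsv=cv2.cvtColor(p,cv2.COLOR_RGB2HSV)
o=-np.array(c['R']).T@np.array(c['t'])
w=(hsv[...,0]<22)&(hsv[...,1]>100)&(hsv[...,2]>30)&(np.hypot(W[...,0]-e[0],W[...,1]-e[1])<40)&(d>0)
from m import circ
for a in range(-105,40,12):
    q=W[w&(W[...,2]-e[2]>a)&(W[...,2]-e[2]<a+12)]
    if len(q)>20: print(a,len(q),q.mean(0).round(1),circ(q))
cv2.imwrite('pics/held.png' if e[1]>150 else 'pics/x.png',p[:,:,::-1])
E
python3 tilt.py | tail -15; python3 -c "
from h import *
print(tool([517-536,14.6-229.5,0]))"
```

```text
c2 [692.  12.  53.]
alc [747. -33.  -1.]
gz [373. 114.  12.]
-93 113 [515.2 234.2 103.2] (array([534.4, 228.4]), 23.4)
-81 418 [519.2 232.3 114.2] (array([533.6, 228.6]), 21.0)
-69 562 [523.7 232.3 124.9] (array([534.2, 228.5]), 17.8)
-57 472 [525.9 232.  136.7] (array([534. , 228.5]), 13.5)
-45 150 [525.6 232.2 149.3] (array([534.5, 228.3]), 11.7)
-33 166 [525.4 231.7 161.2] (array([534.7, 228.2]), 11.8)
-21 196 [525.7 232.2 173.4] (array([534.6, 228.2]), 11.7)
-9 223 [525.4 231.8 185.5] (array([534.5, 228.2]), 11.6)
3 292 [525.7 232.1 197.2] (array([534.5, 228.1]), 11.6)
15 353 [525.6 232.  209.2] (array([534.5, 228.2]), 11.5)
27 438 [525.8 232.4 221.5] (array([534.5, 228.1]), 11.5)
39 669 [526.4 232.4 233.9] (array([534.3, 228.2]), 11.1)
[ -8.05041021 -20.01551887  -0.        ]
```

View pics/held.png

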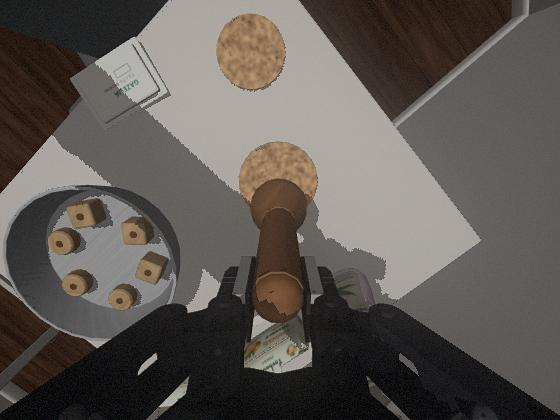

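The wrist view shows the pestle held upright between the pads, with its foot at (278,205) and top at (278,295). Next I carry it over the bowl centre.

Emit:
arm_command(series=[0,-0.6,-1.3,0,0,0,-1.8,-4.3,0,0,0,-3.0,-7.3,0,0,0,-4.2,-10.3,0,0,0,-5.4,-13.2,0,0])

```text
clock: 4.83
eef_pos: [524.3, 83.2, 189.0]
tool_rot: [-3.14, -0.0, 2.67]
force: [0.6, -0.7, -2.0]
width: 22.6
gripper_force: 59.2
```

Emit:
arm_command(series=[0,-1.0,-2.4,0,0,0,-1.9,-4.5,0,0,0,-2.5,-6,0,0,0,-2.8,-6.6,0,0,0,-2.8,-6.6,0,0])

```text
clock: 5.25
eef_pos: [519.8, 11.8, 189.2]
tool_rot: [-3.14, 0.0, 2.667]
force: [0.4, 0.3, -2.7]
width: 21.9
gripper_force: 59.2
```

Emit:
arm_command(series=[0,0,0,0,0,0,0,0,0,0,0,0,0,0,0,0,0,0,0,0,0,0,0,0,0])

```text
clock: 5.67
eef_pos: [520.2, 15.6, 189.2]
tool_rot: [3.141, -0.0, 2.672]
force: [-0.6, 0.5, -1.1]
width: 22.1
gripper_force: 59.2
```

```bash
python3 tilt.py | tail -13
python3 - <<'E'
from h import *
p,d,c=grab('scene','s1.png')
s=monitor.read_state();print(s['qpos'])
E
```

```text
gz [373. 114.  12.]
-93 70 [502.8  29.5 104.9] (array([518. ,  16.4]), 22.8)
-81 322 [507.2  27.8 115.3] (array([518. ,  16.3]), 21.1)
-69 445 [510.   24.7 126.3] (array([518.4,  16.2]), 17.7)
-57 394 [510.9  22.1 137.7] (array([518.1,  16.2]), 13.5)
-45 83 [510.5  21.6 150.2] (array([518.6,  15.8]), 11.7)
-33 104 [510.8  21.9 162. ] (array([518.4,  15.8]), 11.5)
-21 128 [511.   22.1 174.6] (array([518.6,  15.6]), 11.8)
-9 145 [510.9  21.9 186.4] (array([518.5,  15.5]), 11.7)
3 184 [510.8  21.6 198.7] (array([518.4,  15.7]), 11.4)
15 260 [510.4  21.4 210.6] (array([518.4,  15.6]), 11.5)
27 326 [510.2  21.  222.6] (array([518.3,  15.5]), 11.4)
39 560 [510.3  20.1 235.3] (array([518.1,  15.6]), 11.0)
[-0.11537419  0.46463955  0.0465592   1.89593682 -0.02972638  0.78178435
  1.04820497]
```

View pics/s1.png

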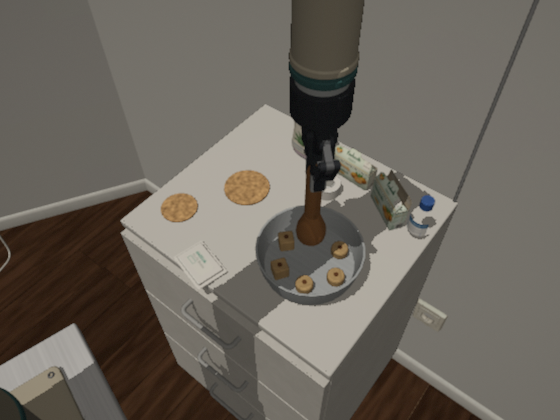

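The scene view shows the pestle's foot hovering above the bowl centre, with the beads untouched in their ring. Next come the descent and the stir table.

```bash
python3 -c "
import numpy as np
f=np.radians(np.arange(-144,217,12));P=3.6*np.c_[np.cos(f),-np.sin(f)]
print(P[0].round(1))
for k in range(6): print(-144+60*k,(P[5*k+1:5*k+6]-P[5*k]).round(2).tolist())
"
```

```text
[-2.9  2.1]
-144 [[0.5, 0.56], [1.11, 1.0], [1.8, 1.31], [2.54, 1.46], [3.29, 1.46]]
-84 [[0.74, -0.16], [1.42, -0.46], [2.03, -0.9], [2.54, -1.46], [2.91, -2.12]]
-24 [[0.23, -0.72], [0.31, -1.46], [0.23, -2.21], [0.0, -2.93], [-0.38, -3.58]]
36 [[-0.5, -0.56], [-1.11, -1.0], [-1.8, -1.31], [-2.54, -1.46], [-3.29, -1.46]]
96 [[-0.74, 0.16], [-1.42, 0.46], [-2.03, 0.9], [-2.54, 1.46], [-2.91, 2.12]]
156 [[-0.23, 0.72], [-0.31, 1.46], [-0.23, 2.21], [-0.0, 2.93], [0.38, 3.58]]
```

Emit:
arm_command(series=[0,0,-0.2,1.2,0,0,0,-0.2,3,0,0,0,-0.2,4.8,0,0,0,-0.2,6.2,0,0,0,-0.2,6.8,0])

```text
clock: 6.18
eef_pos: [518.1, 13.0, 119.6]
tool_rot: [-3.14, -0.003, 2.671]
force: [0.2, 0.4, -1.4]
width: 22.1
gripper_force: 59.2
```

Emit:
arm_command(series=[0,0,0,0,0,0,0,0,0,0,0,0,0,0,0,0,0,0,0,0,0,0,0,0,0])

```text
clock: 6.6
eef_pos: [519.9, 12.9, 122.1]
tool_rot: [3.141, 0.001, 2.671]
force: [-0.3, 0.4, -2.1]
width: 22.0
gripper_force: 59.2
```

Emit:
arm_command(series=[0,-0.6,0.4,0.2,0,0,-1.2,0.9,0.2,0,0,-1.8,1.3,0.2,0,0,-2.4,1.7,0.2,0,0,-2.9,2.1,0.2,0])

```text
clock: 7.02
eef_pos: [555.2, 18.8, 119.1]
tool_rot: [-3.141, -0.001, 2.671]
force: [-0.6, -0.2, -1.8]
width: 21.8
gripper_force: 59.2
```

Emit:
arm_command(series=[0,0.5,0.56,0,0,0,1.11,1.0,0,0,0,1.8,1.31,0,0,0,2.54,1.46,0,0,0,3.29,1.46,0,0])

```text
clock: 7.43
eef_pos: [530.9, 44.9, 119.4]
tool_rot: [-3.139, 0.001, 2.671]
force: [0.3, -4.6, -0.0]
width: 21.9
gripper_force: 59.9
```

Emit:
arm_command(series=[0,0.74,-0.16,0,0,0,1.42,-0.46,0,0,0,2.03,-0.9,0,0,0,2.54,-1.46,0,0,0,2.91,-2.12,0,0])

```text
clock: 7.85
eef_pos: [496.5, 41.1, 119.7]
tool_rot: [3.14, 0.001, 2.671]
force: [0.4, -1.9, -1.3]
width: 22.0
gripper_force: 59.2
```

Emit:
arm_command(series=[0,0.23,-0.72,0,0,0,0.31,-1.46,0,0,0,0.23,-2.21,0,0,0,0,-2.93,0,0,0,-0.38,-3.58,0,0])

```text
clock: 8.27
eef_pos: [483.8, 6.3, 119.5]
tool_rot: [3.141, 0.001, 2.671]
force: [1.8, -0.1, -0.9]
width: 21.8
gripper_force: 59.1
```

Emit:
arm_command(series=[0,-0.5,-0.56,0,0,0,-1.11,-1.0,0,0,0,-1.8,-1.31,0,0,0,-2.54,-1.46,0,0,0,-3.29,-1.46,0,0])

```text
clock: 8.68
eef_pos: [507.1, -17.2, 119.5]
tool_rot: [3.137, -0.002, 2.672]
force: [2.3, 9.5, 2.8]
width: 22.1
gripper_force: 64.2
```

Emit:
arm_command(series=[0,-0.74,0.16,0,0,0,-1.42,0.46,0,0,0,-2.03,0.9,0,0,0,-2.54,1.46,0,0,0,-2.91,2.12,0,0])

```text
clock: 9.1
eef_pos: [540.9, -14.7, 118.6]
tool_rot: [-3.141, -0.003, 2.67]
force: [-1.2, 2.4, -0.6]
width: 22.0
gripper_force: 62.2
```

```bash
python3 tilt.py | tail -13; cp pics/x.png pics/w_stir.png
```

```text
gz [373. 114.  12.]
-93 161 [544.2 -15.6  32.6] (array([543.3, -11.5]), 31.2)
-81 368 [525.5   1.2  45.1] (array([536. ,  -6.3]), 21.3)
-69 555 [527.9  -1.1  55.6] (array([536.6,  -6.8]), 17.9)
-57 530 [529.8  -3.2  67.4] (array([537. ,  -7.6]), 13.6)
-45 126 [530.   -3.9  79.8] (array([538. ,  -8.8]), 11.6)
-33 168 [530.5  -4.4  91.6] (array([538.6,  -9.6]), 11.7)
-21 208 [531.   -5.2 103.9] (array([538.9, -10.2]), 11.5)
-9 250 [531.5  -5.8 116. ] (array([539.5, -10.9]), 11.6)
3 314 [531.8  -6.4 127.8] (array([539.8, -11.5]), 11.5)
15 379 [532.1  -7.3 139.7] (array([540.3, -12.2]), 11.4)
27 453 [532.4  -7.8 151.9] (array([540.6, -12.8]), 11.3)
39 680 [533.3  -8.7 164.5] (array([540.8, -13.3]), 10.9)
```

View pics/w_stir.png

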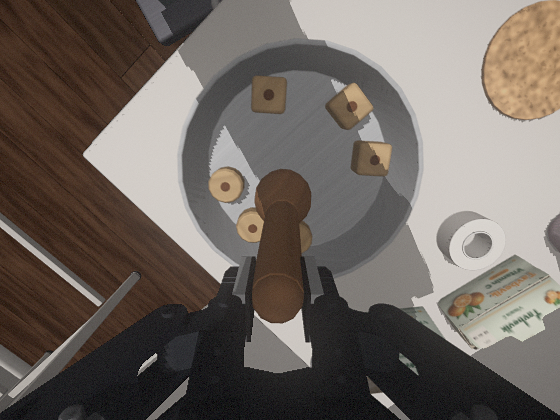

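The wrist view mid-stir shows the pestle's foot at (283,198) and tilted slightly inward. All beads are in the bowl: cubes at (268,95), (349,106) and (372,158), discs at (225,185), (252,225) and (297,237). I'll widen the circle slightly and continue.

Emit:
arm_command(series=[0,-0.55,0.72,0,0,0,-0.91,1.47,0,0,0,-0.82,2.33,0,0,0,-0.55,3.18,0,0,0,-0.11,3.94,0,0])

```text
clock: 9.57
eef_pos: [562.1, 20.2, 119.3]
tool_rot: [3.141, 0.002, 2.671]
force: [0.7, 0.3, -2.0]
width: 21.8
gripper_force: 60.0
```

Emit:
arm_command(series=[0,0.58,0.65,0,0,0,1.3,1.17,0,0,0,2.1,1.53,0,0,0,2.96,1.71,0,0,0,3.84,1.71,0,0])

```text
clock: 9.98
eef_pos: [535.2, 50.8, 120.0]
tool_rot: [-3.141, 0.004, 2.67]
force: [1.3, -4.9, 0.3]
width: 22.1
gripper_force: 61.2
```

```bash
python3 tilt.py | tail -13
```

```text
gz [373. 114.  12.]
-93 78 [522.1  58.4  35.5] (array([519.7,  59.3]), 12.8)
-81 304 [527.1  60.3  45.2] (array([529.1,  58.3]), 14.6)
-69 325 [529.5  54.2  57.1] (array([538.1,  44.9]), 17.8)
-57 281 [530.   52.3  68.3] (array([537.3,  45.8]), 13.7)
-45 53 [528.7  52.9  81.7] (array([536. ,  47.1]), 11.3)
-33 58 [527.6  53.3  93.2] (array([535.5,  47.5]), 11.6)
-21 73 [526.7  54.2 105. ] (array([534.7,  48.4]), 11.4)
-9 87 [526.7  55.9 117.8] (array([533.7,  49.2]), 11.4)
3 115 [525.9  56.4 129.6] (array([533.1,  49.8]), 11.5)
15 164 [524.9  57.  141.1] (array([532.1,  50.8]), 11.2)
27 220 [523.3  56.5 153.2] (array([531.4,  51.5]), 11.3)
39 443 [522.9  56.9 166.3] (array([530.7,  52.2]), 11.2)
```

Emit:
arm_command(series=[0,0.86,-0.19,0,0,0,1.66,-0.54,0,0,0,2.37,-1.05,0,0,0,2.96,-1.71,0,0,0,3.39,-2.47,0,0])

```text
clock: 10.45
eef_pos: [491.0, 46.1, 119.1]
tool_rot: [3.142, -0.002, 2.672]
force: [-0.3, 0.4, -1.8]
width: 21.9
gripper_force: 60.2
```

Emit:
arm_command(series=[0,0.27,-0.84,0,0,0,0.36,-1.71,0,0,0,0.27,-2.57,0,0,0,0,-3.42,0,0,0,-0.44,-4.18,0,0])

```text
clock: 10.87
eef_pos: [478.9, 5.5, 119.6]
tool_rot: [3.14, 0.002, 2.67]
force: [1.1, 0.8, -0.9]
width: 21.9
gripper_force: 59.8
```

Emit:
arm_command(series=[0,-0.58,-0.65,0,0,0,-1.3,-1.17,0,0,0,-2.1,-1.53,0,0,0,-2.96,-1.71,0,0,0,-3.84,-1.71,0,0])

```text
clock: 11.28
eef_pos: [502.6, -26.5, 118.8]
tool_rot: [-3.14, -0.005, 2.671]
force: [-2.7, 2.8, 0.4]
width: 21.8
gripper_force: 60.5
```

Emit:
arm_command(series=[0,-0.86,0.19,0,0,0,-1.66,0.54,0,0,0,-2.37,1.05,0,0,0,-2.96,1.71,0,0,0,-3.39,2.47,0,0])

```text
clock: 11.7
eef_pos: [547.5, -20.0, 119.4]
tool_rot: [3.141, 0.002, 2.671]
force: [-0.6, 1.2, -1.5]
width: 22.0
gripper_force: 60.5
```

```bash
python3 tilt.py | tail -13; cp pics/x.png pics/w_stir2.png
```

```text
gz [373. 114.  12.]
-93 192 [563.1 -15.   31.5] (array([549.4, -16.7]), 30.9)
-81 190 [526.5   1.1  47.1] (array([532.6,  -8.5]), 21.6)
-69 521 [524.8  -1.8  56.5] (array([532.8,  -8.9]), 17.9)
-57 527 [527.6  -4.8  68.3] (array([534. ,  -9.7]), 13.4)
-45 170 [528.9  -5.5  79.4] (array([535.6, -10.7]), 10.6)
-33 178 [530.4  -7.   92.8] (array([537.9, -12.4]), 11.2)
-21 232 [531.8  -7.7 104.4] (array([539.3, -13.2]), 11.2)
-9 285 [533.1  -8.9 116.4] (array([540.5, -14.1]), 11.0)
3 364 [534.4 -10.  128.7] (array([542. , -15.1]), 11.1)
15 430 [535.8 -11.1 140.7] (array([543.4, -16.1]), 11.1)
27 527 [536.9 -12.  152.6] (array([544.5, -16.9]), 10.8)
39 763 [538.6 -13.5 165.1] (array([545.7, -17.7]), 10.4)
```

View pics/w_stir2.png

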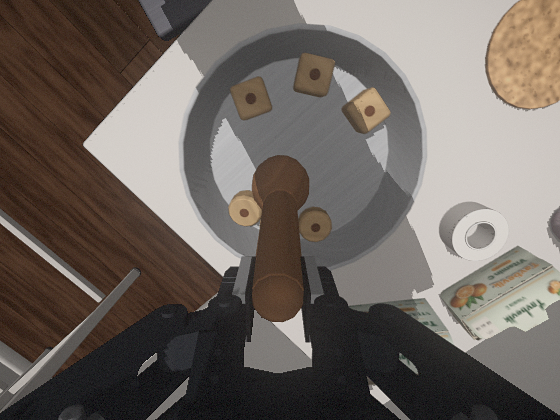

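The second wrist view shows the foot at (280,185). The cubes are at (251,97), (315,74) and (367,110), and the discs at (243,209) and (315,224), with one hidden. All beads are in the bowl. I'll continue with a slightly wider circle.

Emit:
arm_command(series=[0,-0.53,0.84,0,0,0,-0.86,1.71,0,0,0,-0.76,2.69,0,0,0,-0.46,3.63,0,0,0,0.04,4.48,0,0])

```text
clock: 12.17
eef_pos: [566.3, 21.2, 119.2]
tool_rot: [3.141, 0.001, 2.671]
force: [-0.4, 0.7, -2.5]
width: 22.2
gripper_force: 60.1
```

Emit:
arm_command(series=[0,0.65,0.73,0,0,0,1.45,1.31,0,0,0,2.35,1.71,0,0,0,3.32,1.91,0,0,0,4.3,1.91,0,0])

```text
clock: 12.58
eef_pos: [536.0, 57.6, 119.6]
tool_rot: [3.141, 0.002, 2.672]
force: [2.4, -1.6, -0.6]
width: 22.1
gripper_force: 60.4
```

Emit:
arm_command(series=[0,0.97,-0.21,0,0,0,1.85,-0.6,0,0,0,2.65,-1.18,0,0,0,3.32,-1.91,0,0,0,3.8,-2.77,0,0])

```text
clock: 13.0
eef_pos: [490.6, 48.9, 120.2]
tool_rot: [3.139, 0.004, 2.671]
force: [3.7, -1.2, -1.3]
width: 21.7
gripper_force: 59.0
```

Emit:
arm_command(series=[0,0.3,-0.94,0,0,0,0.4,-1.91,0,0,0,0.3,-2.89,0,0,0,0,-3.83,0,0,0,-0.5,-4.68,0,0])

```text
clock: 13.42
eef_pos: [473.7, 6.1, 119.7]
tool_rot: [3.138, 0.001, 2.671]
force: [6.4, 10.7, 0.9]
width: 21.9
gripper_force: 62.2
```

```bash
cat > beads.py <<'E'
from h import *
B0=dict(c1=(547,50),c2=(505,65),c3=(462,26),d1=(566,-6),d2=(528,-40),d3=(478,-20))
p,d,c=grab('wrist');W=pts(d,c);hsv=cv2.cvtColor(p,cv2.COLOR_RGB2HSV)
w=(hsv[...,0]<25)&(hsv[...,1]>70)&(hsv[...,2]>40)&(np.hypot(W[...,0]-517,W[...,1]-14.6)<85)&(W[...,2]>24)&(W[...,2]<46)
for lo,hi,n in((27,34,'disc'),(35.5,45,'cube')):
    k,l,st,ce=cv2.connectedComponentsWithStats((w&(W[...,2]>lo)&(W[...,2]<hi)).astype(np.uint8))
    for i in range(1,k):
        if st[i,4]>150:
            q=np.median(W[l==i],0);print(n,st[i,4],ce[i].round(),q.round(1),{b:round(float(np.hypot(*(q[:2]-B0[b])))) for b in B0 if b[0]==n[0]})
E
python3 tilt.py | tail -13;python3 beads.py
```

```text
gz [373. 114.  12.]
-93 62 [468.4  16.7  35.9] (array([462.4,  20.5]), 14.3)
-81 465 [471.3  10.2  44.9] (array([476.2,   1.1]), 22.7)
-69 419 [476.1  10.5  56.7] (array([484.5,   2.7]), 18.0)
-57 366 [476.3   9.1  67.9] (array([483.2,   2.8]), 13.9)
-45 66 [473.7   9.5  80.9] (array([481. ,   3.3]), 11.4)
-33 89 [471.9   8.6  93.2] (array([479.9,   3.2]), 11.5)
-21 99 [471.1   9.5 104.9] (array([478.6,   3.5]), 11.4)
-9 121 [469.7   9.2 116.9] (array([477.4,   3.7]), 11.4)
3 128 [468.8  10.2 128.6] (array([476.2,   3.9]), 11.3)
15 184 [467.    9.7 141.1] (array([474.9,   4. ]), 11.3)
27 220 [465.9  10.1 153.1] (array([473.5,   4.3]), 11.1)
39 434 [465.3   9.8 166. ] (array([472.6,   4.3]), 11.1)
disc 245 [346. 294.] [577.2  23.   29.9] {'d1': 31, 'd2': 80, 'd3': 108}
cube 964 [327. 176.] [465.8  52.9  38.5] {'c1': 81, 'c2': 41, 'c3': 27}
cube 1218 [287. 184.] [456.3  22.6  38.7] {'c1': 95, 'c2': 65, 'c3': 7}
cube 900 [238. 216.] [462.  -26.5  40.8] {'c1': 114, 'c2': 101, 'c3': 52}
```

Emit:
arm_command(series=[0,-0.65,-0.73,0,0,0,-1.45,-1.31,0,0,0,-2.35,-1.71,0,0,0,-3.32,-1.91,0,0,0,-4.3,-1.91,0,0])

```text
clock: 13.93
eef_pos: [501.8, -31.6, 119.1]
tool_rot: [-3.141, -0.003, 2.671]
force: [-1.2, 0.4, -1.3]
width: 22.2
gripper_force: 59.4
```

Emit:
arm_command(series=[0,-0.97,0.21,0,0,0,-1.85,0.6,0,0,0,-2.65,1.18,0,0,0,-3.32,1.91,0,0,0,-3.8,2.77,0,0])

```text
clock: 14.35
eef_pos: [546.7, -24.7, 118.2]
tool_rot: [-3.139, -0.005, 2.669]
force: [-1.8, 0.8, -2.3]
width: 22.0
gripper_force: 59.2
```

Emit:
arm_command(series=[0,-0.3,0.94,0,0,0,-0.4,1.91,0,0,0,-0.3,2.89,0,0,0,0,3.83,0,0,0,0.5,4.68,0,0])

```text
clock: 14.77
eef_pos: [565.4, 21.2, 119.1]
tool_rot: [-3.141, -0.0, 2.671]
force: [-1.9, -1.4, -1.7]
width: 22.0
gripper_force: 59.0
```

```bash
python3 tilt.py | tail -13;python3 beads.py
```

```text
gz [373. 114.  12.]
-93 141 [563.6  49.7  34. ] (array([561.9,  45.9]), 11.9)
-81 237 [564.7  36.4  45.1] (array([572. ,  22.2]), 20.8)
-69 289 [566.2  34.   56.1] (array([571.8,  21.9]), 17.6)
-57 237 [564.5  30.3  67.5] (array([570.9,  22.2]), 13.6)
-45 35 [562.8  30.1  80.9] (array([569.4,  22.4]), 11.6)
-33 42 [562.5  30.5  92.5] (array([568.3,  22.8]), 11.3)
-21 63 [561.3  30.9 104.4] (array([567.5,  23. ]), 11.3)
-9 70 [560.   30.1 116.8] (array([566.7,  23.1]), 11.5)
3 112 [558.6  30.2 128.8] (array([565.7,  23.5]), 11.3)
15 135 [557.5  30.2 140.3] (array([565. ,  23.6]), 11.4)
27 189 [556.5  30.1 152.3] (array([564. ,  23.9]), 11.2)
39 421 [555.9  29.3 165.7] (array([563.1,  24.1]), 10.9)
disc 3021 [310. 148.] [532.6  68.7  30.8] {'d1': 82, 'd2': 109, 'd3': 104}
cube 1270 [253.  81.] [467.6  51.8  38.8] {'c1': 79, 'c2': 40, 'c3': 26}
cube 1276 [211.  83.] [454.9  22.9  38.8] {'c1': 96, 'c2': 65, 'c3': 8}
cube 1090 [172. 139.] [475.5 -24.   38.8] {'c1': 103, 'c2': 94, 'c3': 52}
cube 265 [282. 201.] [554.1  32.1  41.7] {'c1': 19, 'c2': 59, 'c3': 92}
```

Emit:
arm_command(series=[0,0.8,-0.6,0,0,0,1.6,-1.2,0,0,0,2.4,-1.8,0,0,0,3.2,-2.3,0,0,0,3.8,-2.7,0,0])

```text
clock: 15.28
eef_pos: [519.5, 13.3, 119.7]
tool_rot: [3.141, 0.002, 2.671]
force: [0.1, 0.1, -2.6]
width: 21.8
gripper_force: 59.3
```

Emit:
arm_command(series=[0,0,0,-0.5,0,0,0,0,-2,0,0,0,0,-4,0,0,0,0,-6,0,0,0,0,-7,0])

```text
clock: 15.7
eef_pos: [521.9, 13.6, 192.0]
tool_rot: [3.139, 0.005, 2.671]
force: [1.0, -0.1, -1.0]
width: 21.8
gripper_force: 59.3
```

Emit:
arm_command(series=[0,0,0,0,0,0,0,0,0,0,0,0,0,0,0,0,0,0,0,0,0,0,0,0,0])

```text
clock: 16.12
eef_pos: [518.8, 13.4, 188.3]
tool_rot: [-3.141, -0.002, 2.671]
force: [-1.0, 0.5, -1.8]
width: 21.9
gripper_force: 59.4
```

```bash
python3 tilt.py | tail -13;python3 beads.py
```

```text
gz [373. 114.  12.]
-93 34 [515.8  27.8 103.8] (array([528.3,  10.6]), 23.1)
-81 211 [521.5  24.8 114.6] (array([527.4,  11. ]), 21.0)
-69 263 [521.6  22.6 125.2] (array([527.2,  10.9]), 17.8)
-57 222 [520.5  19.5 136.7] (array([526.1,  11.2]), 13.6)
-45 28 [518.6  20.2 149.7] (array([524.4,  11.3]), 11.8)
-33 36 [516.9  19.7 161.5] (array([523.1,  12. ]), 11.3)
-21 43 [516.3  20.3 174. ] (array([522.1,  12.3]), 11.2)
-9 66 [515.4  20.6 185.8] (array([521.4,  12.3]), 11.5)
3 85 [513.8  20.  197.6] (array([520.6,  12.2]), 11.8)
15 139 [512.1  19.4 209.7] (array([519.1,  12.9]), 11.2)
27 188 [511.   19.6 221.6] (array([518.2,  13.1]), 11.3)
39 490 [509.8  18.  234.8] (array([517.2,  13.4]), 11.0)
disc 1204 [330. 162.] [516.3  73.7  30.8] {'d1': 94, 'd2': 114, 'd3': 101}
disc 541 [332. 203.] [558.7  58.2  30.8] {'d1': 65, 'd2': 103, 'd3': 112}
cube 674 [290. 127.] [467.   52.4  38.8] {'c1': 80, 'c2': 40, 'c3': 27}
cube 677 [258. 129.] [454.5  23.6  38.9] {'c1': 96, 'c2': 65, 'c3': 8}
cube 614 [227. 170.] [475.  -23.5  38.8] {'c1': 103, 'c2': 93, 'c3': 51}
```

View pics/x.png

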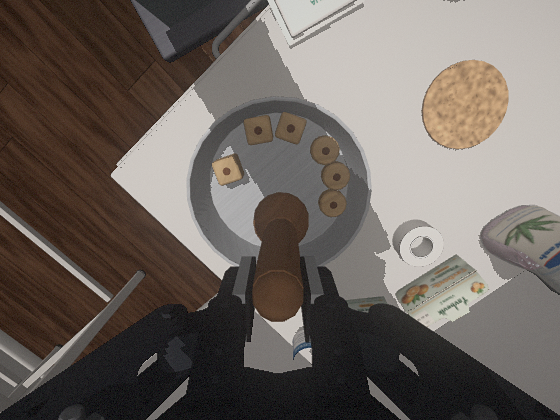

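The wrist view shows all six beads on the bowl floor, with cubes at (227,170), (258,129) and (291,127), and discs at (325,150), (335,177) and (332,203). The discs and at least two cubes have moved well over 25 mm. Next I return the pestle to the large coaster at (465,104).

Emit:
arm_command(series=[0,0.7,1.3,0,0,0,2.1,4.3,0,0,0,3.6,7.3,0,0,0,5.0,10.1,0,0,0,6.5,13.0,0,0])

```text
clock: 16.63
eef_pos: [520.4, 159.9, 189.0]
tool_rot: [-3.141, -0.0, 2.67]
force: [0.7, -0.0, -2.2]
width: 22.1
gripper_force: 59.3
```

Emit:
arm_command(series=[0,1.2,2.4,0,0,0,2.2,4.4,0,0,0,2.9,5.9,0,0,0,3.2,6.5,0,0,0,3.2,6.5,0,0])

```text
clock: 17.05
eef_pos: [520.9, 233.2, 188.8]
tool_rot: [3.141, -0.001, 2.674]
force: [0.0, -0.7, -1.6]
width: 21.7
gripper_force: 59.4
```

Emit:
arm_command(series=[0,0,0,1,0,0,0,0,3,0,0,0,0,5,0,0,0,0,6,0,0,0,0,6.5,0])

```text
clock: 17.47
eef_pos: [520.4, 228.7, 122.2]
tool_rot: [-3.138, -0.002, 2.668]
force: [0.6, -0.0, -2.4]
width: 22.3
gripper_force: 59.3
```

Emit:
arm_command(series=[0,0,0,0,0,0,0,0,0,0,0,0,0,0,0,0,0,0,0,0,0,0,0,0,0])

```text
clock: 17.88
eef_pos: [522.0, 231.4, 125.1]
tool_rot: [3.14, 0.001, 2.671]
force: [-0.1, 0.5, -1.6]
width: 22.1
gripper_force: 59.3
```

```bash
python3 tilt.py | tail -13
```

```text
gz [373. 114.  12.]
-93 114 [513.5 234.6  39.3] (array([531.7, 228.5]), 23.5)
-81 444 [517.5 232.7  50.9] (array([530.6, 228.8]), 21.1)
-69 512 [520.3 233.2  61.9] (array([530.1, 228.9]), 17.7)
-57 392 [521.1 233.   73.1] (array([529.1, 229. ]), 13.8)
-45 112 [518.9 233.7  86.7] (array([527.4, 229.6]), 11.6)
-33 128 [517.5 233.4  98.4] (array([526.3, 229.8]), 11.5)
-21 164 [516.9 234.4 110.2] (array([525.3, 230.1]), 11.5)
-9 187 [515.7 234.3 122.2] (array([524.2, 230.3]), 11.5)
3 236 [514.6 234.8 134.2] (array([523.2, 230.6]), 11.4)
15 273 [513.6 235.1 146.4] (array([522. , 230.9]), 11.3)
27 373 [512.6 235.5 158.4] (array([521., 231.]), 11.3)
39 657 [512.4 235.5 171.4] (array([520.2, 231.2]), 11.2)
```

Emit:
arm_command(series=[0,0,0,0.5,0,0,0,0,1,0,0,0,0,1.4,0,0,0,0,1.7,0,0,0,0,1.9,0])

```text
clock: 18.35
eef_pos: [523.4, 231.1, 107.1]
tool_rot: [3.14, 0.003, 2.671]
force: [-2.2, -3.1, 28.3]
width: 22.1
gripper_force: 61.9
```

Emit:
arm_command(series=[0,0,0,0.1,0,0,0,0,0.1,0,0,0,0,0.1,0,0,0,0,0.1,0,0,0,0,0.1,0])

```text
clock: 18.77
eef_pos: [523.6, 231.0, 107.2]
tool_rot: [3.139, 0.003, 2.67]
force: [-1.9, -3.1, 20.4]
width: 22.2
gripper_force: 61.2
```

```bash
python3 tilt.py | tail -13
```

```text
-105 2615 [517.  233.2   4.8] (array([528.2, 229.1]), 31.9)
-93 105 [512.6 235.   21.5] (array([530.9, 228.1]), 23.4)
-81 477 [517.4 232.8  33. ] (array([530.1, 228.3]), 21.2)
-69 537 [520.1 232.9  44.2] (array([529.5, 228.5]), 17.6)
-57 412 [521.  232.7  55.3] (array([529.1, 228.6]), 13.9)
-45 123 [518.9 232.9  68.5] (array([527.6, 229.1]), 11.6)
-33 149 [518.2 233.4  80.3] (array([526.7, 229.3]), 11.5)
-21 173 [517.3 233.3  92.2] (array([526.1, 229.6]), 11.6)
-9 210 [516.7 234.  104.2] (array([525.2, 229.8]), 11.6)
3 266 [515.8 234.4 116.3] (array([524.3, 230.1]), 11.5)
15 305 [515.  234.6 128.4] (array([523.5, 230.4]), 11.5)
27 395 [514.1 234.8 140.4] (array([522.7, 230.6]), 11.5)
39 660 [513.9 235.  153.3] (array([521.7, 230.9]), 11.0)
```

Emit:
arm_command(series=[0,0,0,-0.1,0,0,0,0,-0.2,0,0,0,0,-0.2,0,30,0,0,-0.2,0,35,0,0,-0.2,0])

```text
clock: 19.23
eef_pos: [521.6, 231.4, 106.2]
tool_rot: [3.141, 0.0, 2.671]
force: [0.1, -0.2, -0.0]
width: 29.6
gripper_force: 0.2
```

Emit:
arm_command(series=[50,0,0,0,0,70,0,0,0,0,100,0,0,0,0,100,0,0,0,0,100,0,0,0,0])

```text
clock: 19.65
eef_pos: [521.5, 231.2, 106.1]
tool_rot: [-3.141, -0.0, 2.671]
force: [-0.6, 0.4, 0.3]
width: 84.9
gripper_force: 0.0
```

Emit:
arm_command(series=[100,0,0,0,0,100,0,0,0,0,100,0,0,0,0,100,0,0,0,0,100,0,0,0,0])

```text
clock: 20.07
eef_pos: [521.5, 231.2, 106.3]
tool_rot: [3.142, -0.0, 2.671]
force: [0.7, -0.8, 0.6]
width: 85.3
gripper_force: 0.0
```

```bash
python3 tilt.py | tail -13
```

```text
-105 2752 [514.7 232.9   4.8] (array([527. , 229.5]), 31.1)
-93 138 [513.6 232.4  21.1] (array([532.5, 228.4]), 23.4)
-81 509 [518.7 233.1  32.2] (array([532. , 228.6]), 21.1)
-69 569 [522.1 232.6  43.2] (array([532.1, 228.5]), 17.4)
-57 476 [523.9 231.8  54.6] (array([532.2, 228.5]), 13.5)
-45 169 [523.9 232.3  67.5] (array([532.5, 228.5]), 11.6)
-33 208 [523.7 231.9  79.5] (array([532.5, 228.4]), 11.6)
-21 238 [523.7 232.1  91.6] (array([532.6, 228.4]), 11.7)
-9 272 [523.6 232.1 103.5] (array([532.5, 228.5]), 11.5)
3 345 [523.7 232.2 115.5] (array([532.5, 228.5]), 11.5)
15 406 [523.6 231.9 127.6] (array([532.5, 228.5]), 11.5)
27 526 [523.8 232.2 139.6] (array([532.6, 228.5]), 11.6)
39 745 [524.4 232.3 152.2] (array([532.3, 228.6]), 11.1)
```

The pestle stands upright at (532.5, 228.5), on the coaster's middle. Now I rise straight up, clear of it.

Emit:
arm_command(series=[100,0,0,-1,0,100,0,0,-3,0,100,0,0,-5.5,0,100,0,0,-8,0,100,0,0,-10,0])

```text
clock: 20.53
eef_pos: [522.0, 231.4, 208.9]
tool_rot: [3.14, 0.001, 2.671]
force: [1.2, -0.0, -0.0]
width: 85.7
gripper_force: 0.0
```

Emit:
arm_command(series=[100,0,0,-1,0,100,0,0,-2,0,100,0,0,-2,0,100,0,0,-2,0,100,0,0,-2,0])

```text
clock: 20.95
eef_pos: [520.7, 230.9, 225.1]
tool_rot: [-3.14, -0.001, 2.671]
force: [0.8, -0.6, -0.1]
width: 85.2
gripper_force: 0.0
```

```bash
python3 tilt.py | tail -12; python3 beads.py; python3 -c "
from h import *
p,d,c=grab('scene','end.png')"
```

```text
bead [327 268  17  18] 31.8 [527.9 -40.4  30.2]
bead [296 276  17  17] 32.0 [477.7 -20.2  30.2]
tape [644. 123.  24.]
soap [674. 212.  72.]
c1 [710. 125.  38.]
c2 [692.  12.  53.]
alc [747. -33.  -1.]
gz [373. 114.  12.]
-105 55 [522.1 229.5 125.9] (array([532.5, 228.4]), 11.8)
-93 63 [522.2 230.4 138. ] (array([532.5, 228.4]), 11.8)
-81 114 [523.6 231.  151.8] (array([532.1, 228.5]), 11.2)
-69 538 [530.3 229.2 162.1] (array([530.9, 228.9]), 7.3)
disc 912 [167. 243.] [527.9  72.1  30.7] {'d1': 87, 'd2': 112, 'd3': 105}
cube 455 [125. 211.] [466.9  54.4  38.7] {'c1': 80, 'c2': 40, 'c3': 29}
cube 446 [ 98. 212.] [453.9  25.1  38.8] {'c1': 96, 'c2': 65, 'c3': 8}
cube 420 [ 77. 243.] [474.7 -21.8  38.7] {'c1': 102, 'c2': 92, 'c3': 49}
```

View pics/end.png

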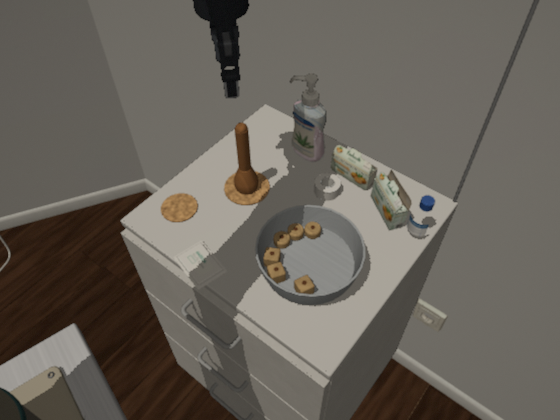

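The final scene view shows the pestle upright on the large coaster at (246,185). All six beads are in the bowl, the other things are in place, and the gripper is clear.

```bash
python3 -c "
from h import *
print(workorder.finish_job())"
```

```text
the job is handed in; nothing more can be done
None
```

I handed the job in at about 21 s with no verdict returned: about three counter-clockwise turns stirred, all three discs and at least two cubes moved over 25 mm, all six beads still in the bowl, the pestle upright within about 1 mm of the measured coaster centre, and nothing else visibly moved.

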